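Put the spent carving-tool cell on charge

TASK

Take the orange cell from the wooden rack and load it into the empty bay of the bench charger: set its flat end against the sliding spring contact and push the contact back with the button end still raised, then press the button end down until it snaps under its catch and the cell lies fully home, and let go. Feel your way and press gently, so that the charger is not cracked, and leave the other cells and the tools as they are.

Things in the scene. Friction and masses are not known exactly. Their poses are not given: they have to be found in the camera images.
- cell: Spent cell, orange wrap: cylinder 32 mm across, 68 mm long, plus a steel button 11 mm wide, 2 mm high on its plus end; 100 to 200 g. Flat end bare steel, white ring at the button end. Origin mid-body on the axis; x axis towards the button. Lies in one of the rack's 3 places, 66 mm apart (34 mm clear between cells), button end roughly towards the robot.
- cell_plus (a point): Middle of the orange cell's plus shoulder, at the foot of its button: 34 mm from the cell's origin along its x axis.
- mount: Four 3 mm steel plates screwed to the bench, holding a plywood board (158 x 162 mm) with a black charger, 134 (x) by 138 mm (y), bays at y = +35 mm (empty) and -35 mm (blue cell charging). Origin on the bench under the charger's middle; +x roughly towards the robot. The board is 4 to 30 mm thick, not known: find it by touch or sight. Heights below are above the BOARD. Over 50 N of contact force cracks it.
- bay (a point): Point on the bench under the origin of a cell fully home in the empty bay, at (10, 35, 0) mm in the mount's frame, same axes. Home: cell axis along this x, button to +x, 35 mm above the board, plus shoulder against two ribs; it lies on two strips sloping 30 degrees, and bears with 15 N in all, from its spring. From x = -19 to 32 mm in the mount's frame fingers have 38 mm beside it, down to 20 mm above the board.
- spring_contact (a joint): Sliding spring contact of the empty bay: 0 m fully forward, grows as it is pushed back (mount's -x); hard stop 0.018; 0.005 with the cell fully home. Pushes with 4 N at first and 0.5 N more per mm (6.5 N on a seated cell, 11.5 N at 15 mm). Flat-topped spring housing behind it: x = -68 to -41 mm, y = -69 to 69 mm in the mount's frame, top 50.5 mm above the board.
- contact (a point): Point on the bench under the front face of that contact when fully forward, at (-19, 35, 0) mm in the mount's frame. The steel tab is 12 mm wide, from 17 to 34 mm above the board (top 1 mm below a seated cell's axis). Grey cheeks guide the cell: 37 mm apart at the flat end (x = -41 to -19 mm), 36 mm at the button end (x = 32 to 44 mm), straight to 39 mm, flared up to 45 mm above the board.
- catch (a point): Point on the bench under the nose of the bay's orange catch, at (40, 35, 0) mm in the mount's frame. Nose underside 52 mm above the board (1 mm above a seated cell), top 58 mm; 10 mm wide, 4 mm proud of the ribs. To pass, a level cell needs the contact back 11 mm, one tilted 17 degrees 13 mm; tilted 30 degrees its button end is above it. Once down, the spring snaps it forward under the nose.
- rack: Wooden rack for three cells, 96 (x) by 210 mm (y), board 12 mm thick. Origin under its middle. Cells lie along its x at y = -66, 0 and +66 mm on sloping strips, axes 30.5 mm high; end strips at x = +-42 mm are 24 mm high.
- cell_blue: Blue-wrapped cell in the rack, same size; leave it.
- cell_green: Green-wrapped cell in the rack, same size; leave it.
- relief: Carved wooden panel 110 x 160 x 28 mm on the black tool roll beyond the work; origin under its middle.
- gouge_a: Carving gouge, wooden handle 25 mm thick, 205 mm long, on the tool roll; origin under the middle of its handle.
- gouge_b: Second carving gouge, same size, on the tool roll.
- mallet: Round wooden carver's mallet standing on its head, 84 mm wide, 208 mm high; origin under its middle.
- glue: Yellow glue bottle, 56 mm wide, 150 mm high; origin under its middle.
Not all that is in view belongs to the job. There is more than one size of the cell; the one meant has the size given above.

How it is judged:
By the outcome, as a careful person would: the job done as asked, in the order asked, and still so for the second after the job is handed in, with the robot touching nothing.
It also fails if it takes over 67 s, if anything falls off the work surface, if the arm or the gripper's body presses on something with over 40 N, if the wrist force passes 120 N, or if a joint passes its speed limit or range.

ROBOT

A 6-joint arm with a two-finger parallel gripper is mounted at the origin on the work surface. World frame = base frame: x ahead of the robot, y to its left, z up, the work surface at z = 0. Lengths are in mm, angles in rad, forces in N, time in s.
With the tool pointing down it reaches from about 400 to 825 mm from the base axis. Payload 7 kg.
Tool frame: the origin (TCP) lies at the very end of the fingers, on their centre line; the grasp point (between the pads) lies 19 mm behind it; z points along the fingers, y is the line along which they close (so a half turn about z gives the same grasp; the last joint's range is limited). The gripper opens to 88 mm and grips with 3 to 60 N. Pads are 19 mm wide; open, the fingers measure 130 mm over their backs; the gripper's body (78 mm by 193 mm) begins 47 mm behind the grasp point.
Start: joints at [-1.006, 0.359, 0.012, 0, -1.224, -0.288], TCP at [184.437, -649.291, 226.561] pointing down, gripper open.
Joint ranges: [-3.07, 3.07], [-1.43, 2.12], [-1.02, 1.25], [-3.03, 1.67], [-3.05, -0], [-3.03, 3.03]. Speed limits (rad/s): [2.39, 2.39, 3.01, 3.14, 3.14, 3.14].

INTERFACE

Orientations are given as a unit quaternion [x, y, z, w].
In Python, from plant import bot gives the robot as it stands. Calls block until the motion is done:
- bot.move_ptp(position, orientation): joint-space move of the TCP to a pose.
- bot.line_to(position, velocity=150, ori=None): straight line of the TCP; ori=None keeps the orientation; velocity is the mean speed in mm/s.
- bot.move_joints(angles): joint-space move.
- bot.move_gripper(opening, force=None): finger opening in mm; force is the grip in N (None keeps the last); returns when the fingers have stopped.
- bot.pause(seconds).
- bot.solve_ik(position, orientation): joint angles nearest the present ones, or None.
- bot.read_state(): the state.
- bot.camera(name): name is "scene" or "top"; returns the picture (480x640x3 uint8, red, green, blue); there is no depth.
- bot.get_calibration(name): a dict with "fx", "fy", "cx", "cy" (pixels), "view" (4x4, takes a point from world to camera coordinates). Camera axes: x right, y up, looking along -z (the intrinsics and any distortion apply to the point x, -y, -z); pixel columns grow to the right and rows downward; lengths in mm; the calibration is good to about 2 mm. A picture is of the moment at which its call begins. get_calibration takes no time and is no camera call.
A pose or a line that the arm cannot do raises bot.Unreachable and nothing moves.
- bot.close_job(): hands the job in; it is judged then, once.
The state is a dict: "t": time; "joint_pos": joint angles; "qvel": joint speeds; "tau": joint torques, N m; "tcp_pos": TCP position; "eef_rot": TCP orientation; "contact_force": force on the tool from outside, world axes, zero at the start; "moment": the same for the moment, N m; "width": finger opening in mm; "finger_force": force on a finger pad.
Only numpy, scipy, OpenCV 4.12 (cv2) and the standard library are available. Lean on these libraries where they do the work, as an engineer would, in place of code of your own. Each camera call takes 0.05 s, during which the arm holds its last target. There are 200 camera calls.

## Working session

There is one attempt and no reset: what is moved stays moved. The work goes in short steps, each a Python script; the robot and the scene stay as the last script left them, time stands still between calls to the robot, and variables do not carry over. Pictures are saved under pics/ and viewed, at most 10 in all, crops included, and the job is handed in when it is done.

```bash
ls; mkdir -p pics
python3 - <<'E'
from plant import bot
import cv2
for n in ("scene","top"):
    cv2.imwrite(f"pics/{n}0.png",bot.camera(n)[:,:,::-1]); c=bot.get_calibration(n); print(n,c)
s=bot.read_state(); print(s)
E
```

```text
pics
scene {'fx': 449.1436780318266, 'fy': 449.1436780318266, 'cx': 323.98557098536435, 'cy': 236.1626929734393, 'view': array([[-4.43910136e-01,  8.96058409e-01,  4.80817641e-03,
         2.55397615e+02],
       [-4.94045968e-01, -2.49221463e-01,  8.32950925e-01,
         2.58827547e+02],
       [ 7.47570982e-01,  3.67379898e-01,  5.53325978e-01,
        -1.50279304e+03],
       [ 0.00000000e+00,  0.00000000e+00,  0.00000000e+00,
         1.00000000e+00]])}
top {'fx': 474.0971791081611, 'fy': 474.0971791081611, 'cx': 320.17880113491054, 'cy': 235.65015218379713, 'view': array([[-1.15924703e-02, -9.99826996e-01,  1.45462445e-02,
        -1.27376179e+00],
       [ 9.93542534e-01, -9.87516303e-03,  1.13029703e-01,
        -5.80361679e+02],
       [-1.12866502e-01,  1.57626061e-02,  9.93485125e-01,
        -9.58743917e+02],
       [ 0.00000000e+00,  0.00000000e+00,  0.00000000e+00,
         1.00000000e+00]])}
{'t': 0.1, 'joint_pos': array([-1.00589467e+00,  3.59312842e-01,  1.11321846e-02, -2.84620918e-04,
       -1.22412134e+00, -2.88106671e-01]), 'qvel': array([-0.00032459, -0.00025365,  0.00138162,  0.0016658 , -0.00043685,
        0.00051304]), 'tau': array([-1.82744698e-03, -5.84162915e+01,  2.93751454e+01,  7.01561227e+00,
        1.01547613e-02, -9.47402873e-05]), 'tcp_pos': array([ 184.30176874, -648.88178164,  225.71430235]), 'eef_rot': array([-1.37908077e-01,  9.90444737e-01,  7.40750119e-04, -1.89620448e-04]), 'contact_force': array([-1.13362285,  0.16449603,  0.52718748]), 'moment': array([ 0.03064563, -0.02529049,  0.03360399]), 'finger_force': 0.0, 'width': 87.74006774730859}
```

View pics/scene0.png

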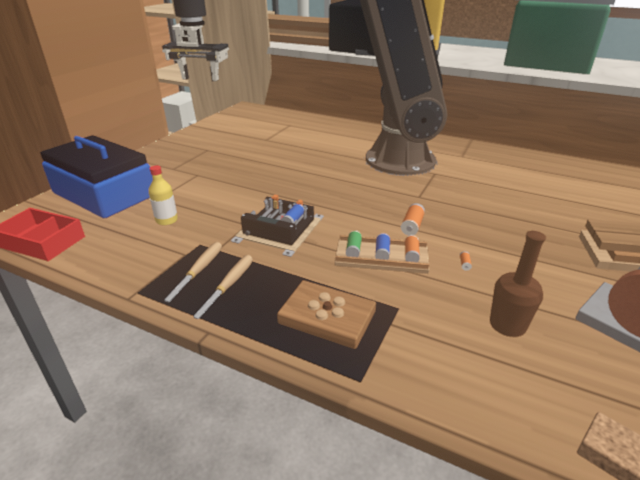

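View pics/top0.png

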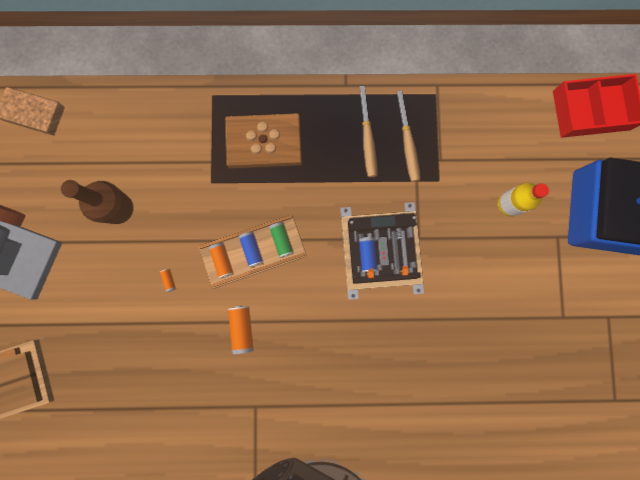

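The top picture shows three orange candidates: the rack cell at (221,260), a larger loose one at (240,330) and a small one at (168,280). I choose the rack one. The charger is at (382,250), with its empty bay on the right at about x=402. Next come close crops.

Run:
```python
import cv2,numpy as np
a=cv2.imread("pics/top0.png"); s=cv2.imread("pics/scene0.png")
def crop(im,x,y,w,h,k): return cv2.resize(im[y:y+h,x:x+w],None,fx=k,fy=k,interpolation=cv2.INTER_CUBIC)
cv2.imwrite("pics/c_rack.png",crop(a,195,210,115,85,6))
cv2.imwrite("pics/c_chg.png",crop(a,335,200,95,102,5.8))
cv2.imwrite("pics/c_scene.png",crop(s,228,185,105,75,7))
```

```text
(no output)
```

View pics/c_rack.png

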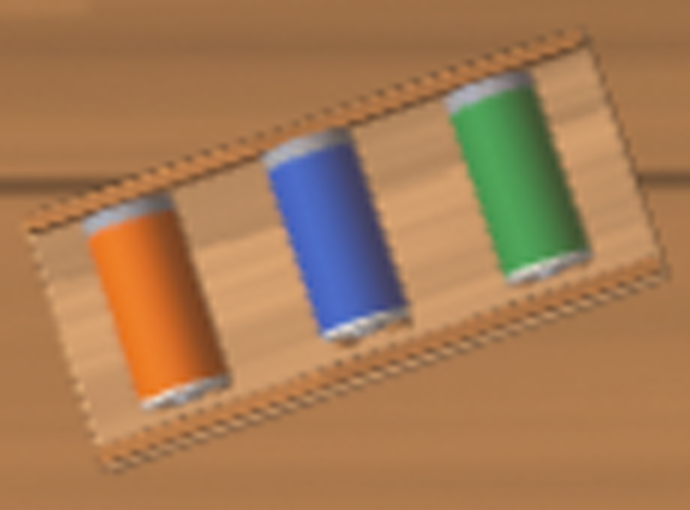

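View pics/c_chg.png

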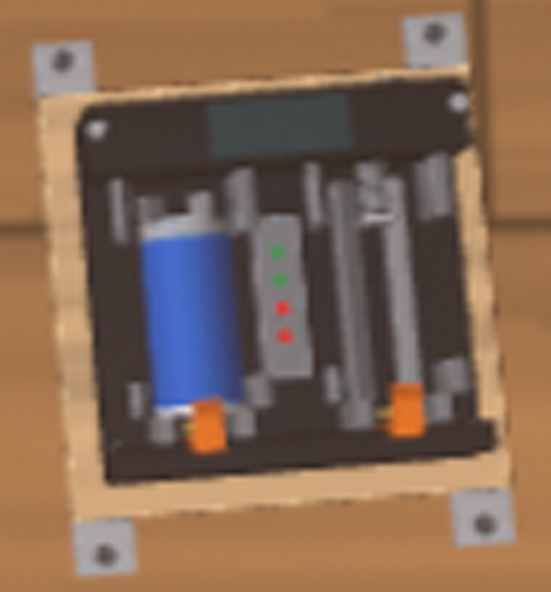

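View pics/c_scene.png

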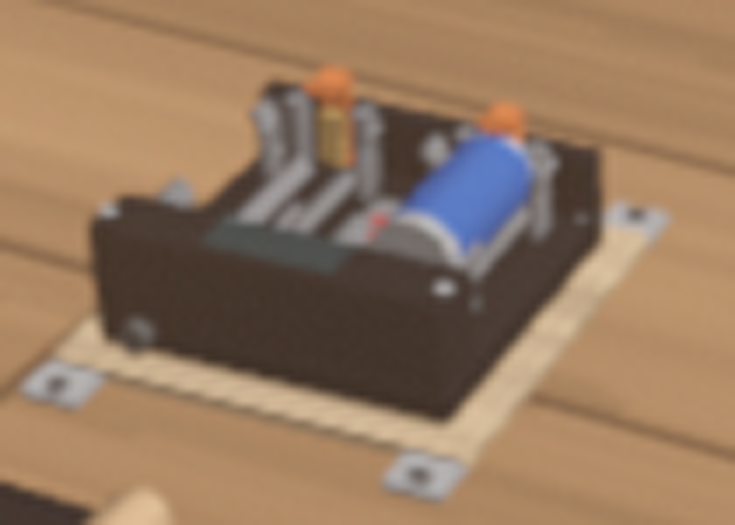

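The crops confirm the rack cell: orange wrap, same size as the blue and green, steel flat end away from the robot, at crop (83–230, 195–408). The charger's board corners, housing corners and catches are readable, so I'll fit the poses.

```bash
cat > h.py <<'E'
import numpy as np
from scipy.optimize import least_squares
from scipy.spatial.transform import Rotation as R
from plant import bot
C={n:bot.get_calibration(n) for n in("scene","top")}
def proj(n,P):
    c=C[n];p=np.c_[P,np.ones(len(P))]@c["view"].T
    return np.c_[c["cx"]+c["fx"]*p[:,0]/-p[:,2],c["cy"]-c["fy"]*p[:,1]/-p[:,2]]
def ray(n,uv,z):
    c=C[n];V=c["view"];d=V[:3,:3].T@np.array([(uv[0]-c["cx"])/c["fx"],-(uv[1]-c["cy"])/c["fy"],-1]);o=-V[:3,:3].T@V[:3,3]
    return o+d*(z-o[2])/d[2]
def uncrop(p,x,y,k): return (np.array(p,float)+.5)/k-.5+[x,y]
def pl(x,y,a,P):
    P=np.array(P,float);c,s=np.cos(a),np.sin(a);return np.c_[x+c*P[:,0]-s*P[:,1],y+s*P[:,0]+c*P[:,1],P[:,2]]
E
python3 - <<'E'
from h import *
# mount: (x,y,zrel) with z above board
T=[((38,98),(-79,-81,0)),((470,68),(-79,81,0)),((75,520),(79,-81,0)),((510,487),(79,81,0)),((80,108),(-68,-69,50.5)),((468,82),(-68,69,50.5)),((406,386),(40,35,58)),((207,403),(40,-35,58))]
S=[((468,450),(-79,-81,0)),((648,226),(79,-81,0)),((443,418),(-68,-69,0)),((450,283),(-68,-69,50.5)),((95,212),(-68,69,50.5)),((108,342),(-68,69,0))]
tu=uncrop([t[0] for t in T],335,200,5.8);su=uncrop([t[0] for t in S],228,185,7)
TP=[t[1] for t in T];SP=[t[1] for t in S]
def r(q,sc=True):
    f=lambda P:pl(q[0],q[1],q[2],np.array(P)+[0,0,q[3]])
    o=[(proj("top",f(TP))-tu)]
    if sc:o.append(proj("scene",f(SP))-su-q[4:6])
    return np.concatenate(o)
g=ray("top",(383,251),20)
for sc in(True,False):
    fit=least_squares(lambda q:np.r_[r(q,sc).ravel(),q[4:6]/2],[g[0],g[1],np.pi,15,0,0],loss="soft_l1")
    print("mount",fit.x.round(2),np.degrees(fit.x[2]));print(r(fit.x,sc).round(1).tolist())
# cells in rack (axis side silhouettes at axis height)
K=lambda p:ray("top",uncrop(p,195,210,6),30.5)[:2]
for nm,c in dict(o=[(83,225),(172,198),(230,380),(143,406)],b=[(262,155),(350,128),(410,310),(322,340)],g=[(445,102),(530,75),(592,255),(508,285)]).items():
    w=[K(p) for p in c];f=(w[0]+w[1])/2;b=(w[2]+w[3])/2;d=b-f
    print(nm,"mid",((f+b)/2).round(1),"len",np.linalg.norm(d).round(1),"yaw",np.degrees(np.arctan2(d[1],d[0])).round(1),"wid",np.linalg.norm(w[0]-w[1]).round(1))
tops=ray("top",uncrop((127,205),195,210,6),46.5);print("flat top",tops)
for p in[(28,228),(585,35),(665,270),(108,465)]:print(ray("top",uncrop(p,195,210,6),24)[:2].round(1))
E
```

```text
mount [ 5.5065e+02 -1.3954e+02  3.2100e+00  4.7300e+00 -4.8000e-01  1.3100e+00] 183.73489211896725
[[-0.1, 0.3], [-0.3, -0.1], [-0.4, 0.8], [0.2, 0.7], [0.3, -0.4], [0.1, -0.8], [0.2, 0.1], [-0.0, -0.2], [0.3, -0.2], [0.9, -0.4], [1.4, 0.7], [-0.4, 2.1], [-1.3, 0.1], [-1.1, -0.9]]
mount [ 551.33 -140.45    3.21   -1.39    0.      0.  ] 183.6937055188581
[[0.2, 0.4], [-0.4, 0.1], [-0.2, 0.5], [-0.1, 0.4], [0.6, -0.3], [-0.1, -0.6], [0.0, -0.0], [0.1, -0.4]]
o mid [531.9 199.7] len 66.6 yaw -161.5 wid 32.0
b mid [555.3 138. ] len 67.6 yaw -161.8 wid 31.9
g mid [573.5  74.5] len 67.4 yaw -161.3 wid 31.1
flat top [564.17240057 207.2103407   46.5       ]
[558.7 246.2]
[625.1  51.4]
[541.6  23.8]
[476.  217.2]
```

```bash
cat >> h.py <<'E'
M=[550.9,-140.0,np.radians(183.72)]
CELL=[532.,199.,np.radians(198.6)]
def ori(yaw,tilt=0,flip=False): return (R.from_euler("z",yaw)*R.from_euler("y",-tilt)*R.from_euler("x",np.pi)*R.from_euler("z",np.pi*flip)).as_quat()
def mw(x,y,z): return pl(M[0],M[1],M[2],[(x,y,z)])[0]
def F(): return np.array(bot.read_state()["contact_force"])
E
python3 - <<'E'
from h import *
print("flat",mw(-54.5,0,0),"bay",mw(10,35,0))
for fl in(False,True):
  for nm,p,o in(("house",mw(-54.5,0,80),ori(M[2],0,fl)),("cell",[CELL[0],CELL[1],19],ori(CELL[2],0,fl)),("t30",mw(20,35,80),ori(M[2],.52,fl)),("t35",mw(20,35,120),ori(M[2],.6,fl))):
    print(fl,nm,bot.solve_ik(p,o))
fl=False
if bot.solve_ik(mw(-54.5,0,80),ori(M[2],0,False)) is None: fl=True
bot.move_ptp(mw(-54.5,0,130),ori(M[2],0,fl));bot.move_gripper(0,20)
bot.line_to(mw(-54.5,0,84),150)
bot.pause(.2);f0=F();t0=bot.read_state()["t"];print(f0,t0)
z=84
while z>52:
    z-=1.5;bot.line_to(mw(-54.5,0,z),30);f=F()-f0
    if abs(f[2])>3:break
s=bot.read_state();print(z,f,s["tcp_pos"],s["t"])
E
```

```text
flat [ 605.28517021 -136.46400498    0.        ] bay [ 543.19189218 -175.57506253    0.        ]
False house [ 9.25174872e-02  3.97425727e-01 -2.93614870e-01 -4.44089210e-16
 -8.79755730e-01 -1.59838757e+00]
False cell [ 7.02392718e-01  4.03883047e-01 -4.68168433e-01 -4.44089210e-16
 -6.98744847e-01 -1.94855780e+00]
False t30 [ 0.03868186  0.61338544 -0.04774069  0.01317038 -1.42953378 -1.54987406]
False t35 [ 0.03958708  0.62474462  0.03705494  0.01430758 -1.58295578 -1.54970761]
True house [ 0.09251749  0.39742573 -0.29361487  0.         -0.87975573  1.54320509]
True cell [ 0.70239272  0.40388305 -0.46816843  0.         -0.69874485  1.19303485]
True t30 [ 0.03868186  0.61338544 -0.04774069  0.01317038 -1.42953378  1.59171859]
True t35 [ 0.03958708  0.62474462  0.03705494  0.01430758 -1.58295578  1.59188505]
[-0.18190227  0.11628106  0.5050895 ] 4.5667
55.5 [-2.31995188  1.74149272  7.93893177] [ 605.49548896 -136.5009473    56.51699419] 9.3167
```

Contact came at z≈56.5, so the board is about 6 mm thick, which agrees with the image fit. Now the grasp.

```bash
sed -i 's/^M=.*/M=[550.7,-139.6,np.radians(183.72)]; B=6.0/' h.py
python3 - <<'E'
from h import *
import cv2
bot.line_to(mw(-54.5,0,130),200)
o=ori(CELL[2]);x,y=CELL[:2]
bot.move_gripper(46,20)
bot.move_ptp([x,y,110],o)
bot.line_to([x,y,50],150); print(F(),bot.read_state()["tcp_pos"])
bot.line_to([x,y,18.5],60); bot.pause(.1);print(F(),bot.read_state()["tcp_pos"])
bot.move_gripper(28,12);s=bot.read_state();print(s["width"],s["contact_force"],s["finger_force"])
bot.move_gripper(28,45);s=bot.read_state();print(s["width"],s["contact_force"],s["finger_force"],s["t"])
bot.line_to([x,y,70],100);bot.line_to([x,y,150],200)
s=bot.read_state();print(s["width"],s["contact_force"],s["moment"],s["tcp_pos"],s["t"])
im=[bot.camera(n)[:,:,::-1] for n in("top","scene")]
cv2.imwrite("pics/t1.png",im[0]);cv2.imwrite("pics/s1.png",im[1])
E
```

```text
[0.10178032 0.02687594 0.04116194] [532.56138119 198.46330417  50.22404526]
[-0.15166344  0.67769723 -0.89053365] [532.22907567 199.22014662  18.74694195]
31.616100815226687 [-2.91357125  3.98811085  3.95920669] 11.994171738624573
30.981323757103873 [-3.34764724  4.62        4.08417282] 44.991692304611206 14.0083
30.999446047351576 [ 0.44668798 -0.63643405 -1.72214587] [-0.04808289  0.05397473 -0.00210479] [531.57013173 198.85297772 149.51817032] 15.225
```

```bash
cat >> h.py <<'E'
G,D=34.,12.
def tcp(xf,zf,th,y=35.,dx=0.):
    c,s=np.cos(th),np.sin(th)
    return mw(xf+G*c+D*s,y,B+zf+G*s-D*c)
def go(xf,zf,deg,y=35.,v=60):
    th=np.radians(deg);bot.line_to(tcp(xf,zf,th,y),v,ori(M[2],th))
    st=bot.read_state();e=R.from_euler("z",-M[2]).apply(st["tcp_pos"]-tcp(xf,zf,th,y))
    f=R.from_euler("z",-M[2]).apply(st["contact_force"])
    return f.round(1),e.round(1),round(st["t"],2)
E
python3 - <<'E'
from h import *
import cv2
th=np.radians(30)
bot.move_ptp(tcp(-12,95,th),ori(M[2],th))
print(go(-12,60,30,v=100)); bot.pause(.2); print(go(-12,60,30))
im=[bot.camera(n)[:,:,::-1] for n in("top","scene")]
cv2.imwrite("pics/t2.png",im[0]);cv2.imwrite("pics/s2.png",im[1])
a=im[1][135:255,215:345];cv2.imwrite("pics/s2c.png",cv2.resize(a,None,fx=5,fy=5,interpolation=cv2.INTER_CUBIC))
a=im[0][185:295,335:440];cv2.imwrite("pics/t2c.png",cv2.resize(a,None,fx=5,fy=5,interpolation=cv2.INTER_CUBIC))
E
```

```text
(array([ 0.1,  0.8, -1.1]), array([-0.1, -0.3,  0. ]), 17.23)
(array([-0.1,  0.5, -1.8]), array([-0.1,  0. ,  0.2]), 17.68)
```

View pics/s2c.png

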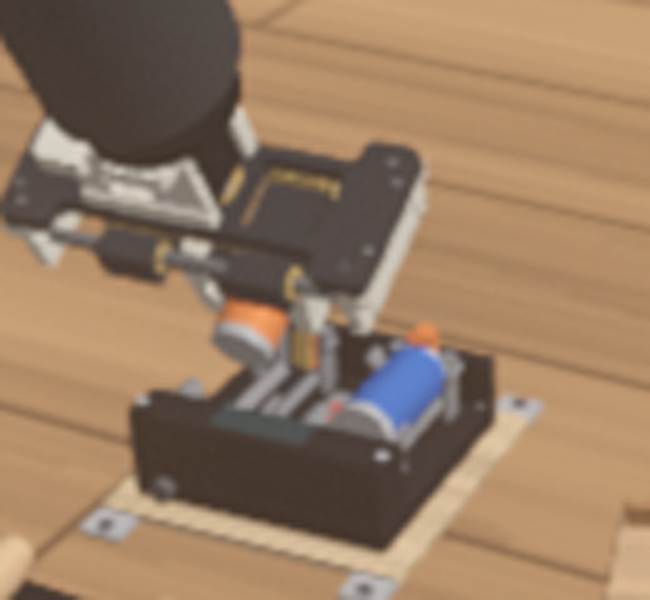

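View pics/t2c.png

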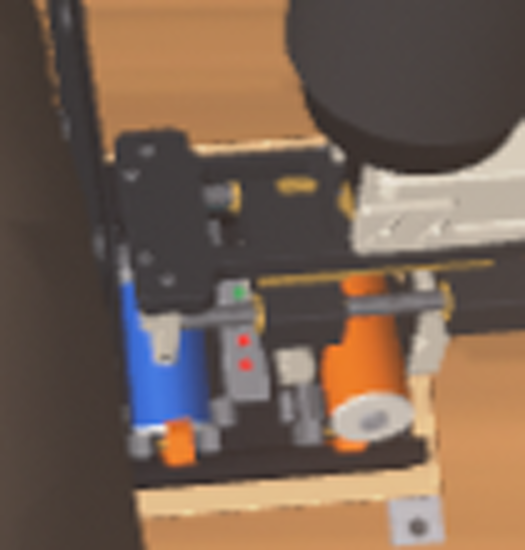

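The scene crop shows the flat disc's centre at about (247,342). The top crop shows the button at (375,419) and the shoulder disc's centre at (371,417). I'll compare these with the model's predictions.

Run:
```python
from h import *
th=np.radians(30);c,s=np.cos(th),np.sin(th)
def P(a,y=35,n=0): return mw(-12+a*c-n*s,y,B+60+a*s+n*c)
top=lambda p:(proj("top",[p])[0]-[335,185]+.5)*5-.5
sc=lambda p:(proj("scene",[p])[0]-[215,135]+.5)*5-.5
print("btn",top(P(70)),"sh",top(P(68)),"sh L/R",top(P(68,19)),top(P(68,51)))
print("flat",sc(P(0)),"rim y",sc(P(0,19)),sc(P(0,51)),"bot/top",sc(P(0,35,-16)),sc(P(0,35,16)))
print("d/dy top",(top(P(70,40))-top(P(70)))/5,"d/dax",(top(P(75))-top(P(70)))/5,"scene dy",(sc(P(0,40))-sc(P(0)))/5,"dax",(sc(P(5))-sc(P(0)))/5)
for y in(35,-35):print("catch",y,top(mw(40,y,B+58)),sc(mw(40,y,B+58)))
for y in(69,-69):print("house",sc(mw(-68,y,B+50.5)))
```

```text
btn [371.96448557 425.64453926] sh [371.01233248 421.29096498] sh L/R [330.04264671 424.42482836] [411.94915713 418.15961524]
flat [241.30394477 349.6986213 ] rim y [269.96890407 356.02824041] [212.90118346 343.42689913] bot/top [251.10229321 366.60115542] [231.25792394 332.36884263]
d/dy top [ 2.56254097 -0.19612564] d/dax [0.47823735 2.18666712] scene dy [-1.78077182 -0.39321902] dax [ 0.78673441 -1.67960198]
catch 35 [351.47098904 408.10660756] [291.3441533  306.86272724]
catch -35 [178.82424616 421.28792224] [415.07526885 333.11925972]
house [123.57193337 406.13048496]
house [381.52398059 466.57979537]
```

Prediction and picture agree: lateral error is about 0 mm and axial error is within 2 mm. Now lower the cell and feel for the contact.

Run:
```python
from h import *
print(go(-12,41,30,v=60)); bot.pause(.15); f0,e,t=go(-12,41,30); print(f0,e,t)
xf=-14
while xf>-30:
    f,e,t=go(xf,41,30,v=25);f=f-f0;print(xf,f,e,t)
    if f[0]>12 or abs(f[1])>8 or abs(f[2])>12: break
    if f[0]>3 : break
    xf-=1.5
```

```text
(array([-2.3, -1.3,  2.9]), array([-0.3,  0. , -0.3]), 18.25)
[-2.6  0.7  1.4] [-0.2  0.  -0.1] 18.65
-14 [ 2.2 -0.6 -1.8] [ 0.4 -0.1 -0.5] 18.9
-15.5 [ 2.9 -0.3 -3.2] [ 0.2 -0.  -0.2] 19.15
-17.0 [ 2.9 -1.  -2.1] [-0. -0. -0.] 19.4
-18.5 [ 2.6 -0.3 -2.2] [-0.1  0.  -0. ] 19.65
-20.0 [ 3.2 -1.5 -2.3] [-0.1 -0.  -0. ] 19.9
```

Run:
```python
from h import *
f0=np.array([-.1,.5,-1.8])
xf=-21.
while xf>-32:
    f,e,t=go(xf,41.5,30,v=25);f=f-f0;print(xf,f.round(1),e,t)
    if f[0]>9 or abs(f[1])>8 or abs(f[2])>12: break
    xf-=1
```

```text
-21.0 [-0.1  0.3  0.3] [-0.1 -0.   0. ] 20.15
-22.0 [-0.4 -0.2  1.1] [-0. -0. -0.] 20.4
-23.0 [ 0.1 -0.8  1.4] [-0.1 -0.  -0. ] 20.65
-24.0 [-0.1 -0.7  0.6] [-0. -0. -0.] 20.9
-25.0 [ 0.4 -0.1  0.7] [-0.  0. -0.] 21.15
-26.0 [ 0.9 -0.9  0.8] [ 0.3 -0.  -0. ] 21.4
-27.0 [ 4.8 -1.   2.6] [ 0.8 -0.   0. ] 21.65
-28.0 [ 5.4 -0.9  2.7] [0.4 0.  0. ] 21.9
-29.0 [ 5.  -0.7  2.5] [ 0.4 -0.   0. ] 22.15
-30.0 [ 5.9 -0.7  2.1] [0.5 0.  0.1] 22.4
-31.0 [ 6.2 -1.2  2.5] [ 0.7 -0.   0. ] 22.65
```

The contact was felt at xf≈-26, and its force grows as specified (6.2 N at about 4.3 mm). Taking that as the reference, I push it back tilted and then rotate down in steps.

```bash
cat >> h.py <<'E'
OFF=-2.7; F0=np.array([-.1,.5,-1.8])
def run(wp,lim=20,v=25):
    for d,zf,deg in wp:
        xf=-19-d-(zf-34)*np.tan(np.radians(deg))+OFF
        f,e,t=go(xf,zf,deg,v=v);f=f-F0;print(d,zf,deg,f.round(1),e,t)
        if np.abs(f).max()>lim: print("STOP");break
E
python3 - <<'E'
from h import *
run([(6,41.5,30),(8,41.5,30),(9.5,41.5,30),(10.5,41,28),(11.5,40.5,26),(12.5,40,24),(13.5,39,21),(14.5,38,19),(15,37.5,17)],17)
E
```

```text
6 41.5 30 [ 7. -1.  4.] [ 0.9 -0.   0.1] 22.9
8 41.5 30 [ 7.4 -1.   4.2] [ 1.2 -0.   0.1] 23.15
9.5 41.5 30 [ 8.1 -0.3  3.4] [ 1.4 -0.   0.2] 23.4
10.5 41 28 [ 8.4 -0.7  4. ] [1.7 0.1 0.5] 23.65
11.5 40.5 26 [ 8.9 -0.3  5.6] [1.9 0.2 0.7] 23.9
12.5 40 24 [9.9 0.3 5.8] [2.1 0.3 0.8] 24.15
13.5 39 21 [10.2  1.1  5.2] [2.6 0.4 0.6] 24.42
14.5 38 19 [10.2  1.4  6. ] [2.6 0.4 0.7] 24.67
15 37.5 17 [10.7  0.6  7.1] [2.7 0.5 0.8] 24.92
```

Run:
```python
from h import *
import cv2
run([(16.3,37.5,17)],17); bot.pause(.2); run([(17,37.5,17)],17)
a=bot.camera("scene")[135:255,215:345,::-1];cv2.imwrite("pics/s3c.png",cv2.resize(a,None,fx=5,fy=5,interpolation=cv2.INTER_CUBIC))
```

```text
16.3 37.5 17 [10.8  0.9  8.6] [2.6 0.5 0.6] 25.17
17 37.5 17 [11.2  0.1  9.5] [2.7 0.5 0.6] 25.62
```

View pics/s3c.png

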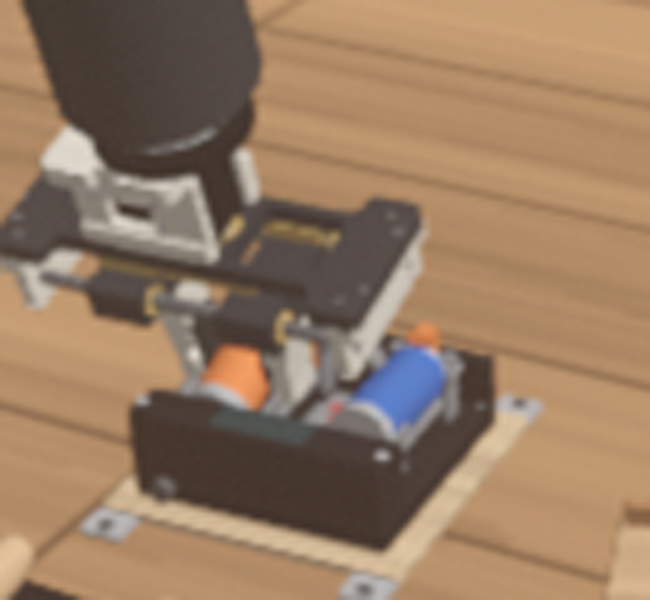

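Run:
```python
from h import *
run([(17,37.5,14),(17,37.5,11),(17,37.5,8),(17,37.3,5),(17,37,2.5),(17,36.5,0)],17)
```

```text
17 37.5 14 [10.2  0.6  6.1] [3.3 0.5 0.6] 25.92
17 37.5 11 [11.1 -0.1  5.5] [3.5 0.4 0.4] 26.17
17 37.5 8 [10.2  0.3  5.9] [3.6 0.3 0.1] 26.42
17 37.3 5 [11.4 -0.2  5.1] [ 3.8  0.2 -0.1] 26.67
17 37 2.5 [10.5 -0.5  4.8] [ 3.9  0.  -0.4] 26.92
17 36.5 0 [11.2 -1.3  6.5] [ 3.4 -0.  -0.3] 27.17
```

Run:
```python
from h import *
import cv2
run([(17,36,0),(17,35.5,0),(17,35,0),(17,34.5,0)],18)
s=bot.read_state();print(s["moment"],s["width"],s["finger_force"])
for n,r in(("scene",(155,255,225,335)),("top",(185,295,335,440))):
    a=bot.camera(n)[r[0]:r[1],r[2]:r[3],::-1];cv2.imwrite(f"pics/{n}4c.png",cv2.resize(a,None,fx=5,fy=5,interpolation=cv2.INTER_CUBIC))
```

```text
17 36 0 [14.2 -1.4  9.3] [ 3.5 -0.  -0.2] 27.42
17 35.5 0 [13.3 -1.9 11.6] [ 3.5 -0.   0. ] 27.67
17 35 0 [14.9 -2.  13.6] [ 3.6 -0.   0.2] 27.92
17 34.5 0 [15.6 -2.6 16.4] [ 3.5 -0.   0.4] 28.17
[0.52796016 5.26420059 0.05986292] 30.984616297838603 44.99693512916565
```

View pics/top4c.png

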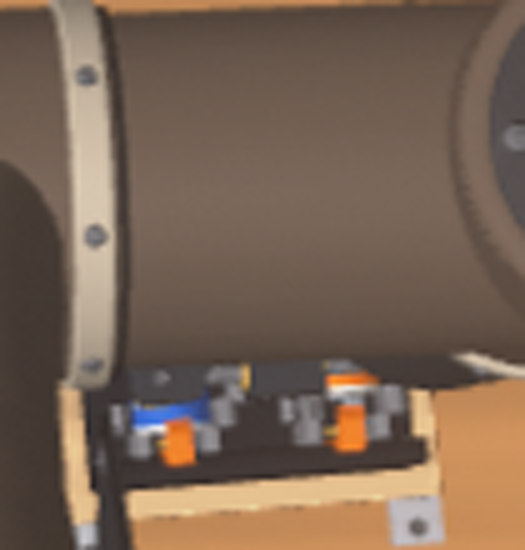

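The top crop shows the cell's white ring at (352,388), about 9 mm short of home behind the catch nose. It is down on the strips. I press the button end slightly further down, ease forward under the nose and feel for any jam.

Run:
```python
from h import *
run([(17,35.3,-1),(17,35.5,-2),(15,35.5,-2),(13.5,35.5,-2),(12,35.5,-2),(10.5,35.5,-2)],23)
```

```text
17 35.3 -1 [13.7 -3.  12.7] [ 3.4 -0.   0.1] 28.52
17 35.5 -2 [13.4 -2.9 13.2] [ 3.2 -0.1  0.2] 28.77
15 35.5 -2 [ 9.7 -2.   9.2] [ 1.7 -0.1  0.3] 29.02
13.5 35.5 -2 [ 7.  -1.   6.3] [ 1.1 -0.   0.3] 29.27
12 35.5 -2 [ 6.7 -1.8  6.5] [ 0.8 -0.   0.3] 29.52
10.5 35.5 -2 [ 6.5 -1.   5.1] [ 0.6 -0.   0.3] 29.77
```

Run:
```python
from h import *
run([(9.5,35.5,-2),(8.5,35.5,-2),(7.5,35.5,-2),(6.7,35.5,-2)],15)
```

```text
9.5 35.5 -2 [ 6.7 -1.5  5.3] [ 0.4 -0.   0.3] 30.02
8.5 35.5 -2 [ 5.1 -1.4  5.6] [ 0.3 -0.   0.3] 30.27
7.5 35.5 -2 [ 5.3 -1.4  4.9] [ 0.2 -0.   0.3] 30.52
6.7 35.5 -2 [ 5.3 -1.4  5. ] [-0.  -0.   0.3] 30.77
```

Run:
```python
from h import *
import cv2
bot.move_gripper(46,20);bot.pause(.2);s=bot.read_state();print(s["width"],s["contact_force"],s["t"])
xf=-19-6.7+OFF
p=bot.read_state()["tcp_pos"]
bot.line_to([p[0],p[1],p[2]+50],60);print(F())
bot.line_to([p[0],p[1],p[2]+100],200)
bot.move_ptp([400,150,230],ori(CELL[2]));print(F(),bot.read_state()["t"])
im=[]
for n,r in(("scene",(170,255,225,335)),("top",(195,305,335,440))):
    a=bot.camera(n);cv2.imwrite(f"pics/{n}5.png",a[:,:,::-1]);a=a[r[0]:r[1],r[2]:r[3],::-1];a=cv2.resize(a,None,fx=400/a.shape[1],fy=400/a.shape[1],interpolation=cv2.INTER_CUBIC)
    im.append(cv2.copyMakeBorder(a,0,430-a.shape[0],0,0,cv2.BORDER_CONSTANT))
cv2.imwrite("pics/f5.png",np.hstack(im))
```

```text
45.77333172380993 [-0.0905418  -0.66130565 -0.21845356] 31.5
[-0.14982217 -0.51885404 -0.40205566]
[ 0.53165296  0.00430812 -0.60198009] 34.2667
```

View pics/f5.png

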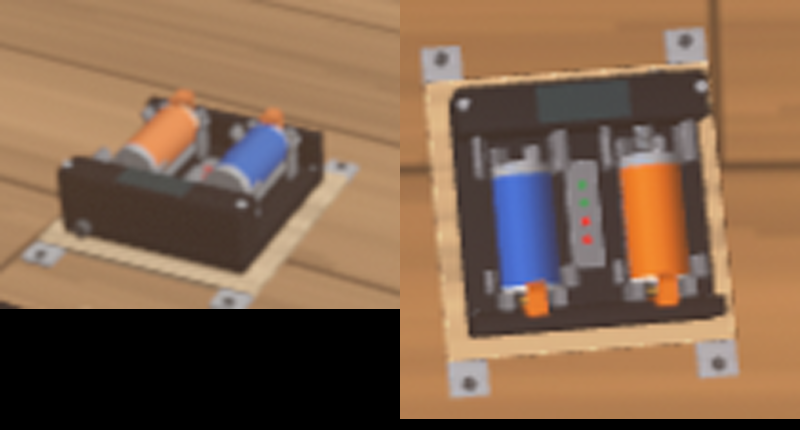

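The picture shows the orange cell lying beside the blue one, its button end under the catch at (667,290) and its flat end at y≈150. Before handing in, I check numerically that it is as far forward and as low as the blue one.

Run:
```python
from h import *
import cv2
a=cv2.imread("pics/top5.png").astype(np.float32)
# sample along cell axis lines at height of cell top, offsets beside the catch, print colour transitions
for nm,yc in(("blue",-35),("orange",35)):
  for off in(-9,9):
    X=np.arange(-36,50,.5);P=np.array([mw(x,yc+off,B+35+13.2) for x in X]);uv=proj("top",P).astype(np.float32)
    v=cv2.remap(a,uv[None,:,0],uv[None,:,1],cv2.INTER_LINEAR)[0]
    sat=v.max(1)-v.min(1);m=sat>0.5*np.median(sat[40:120]);i=np.where(m[20:150])[0]+20
    # dark->steel edge at flat end
    br=v.max(1);j=np.argmax(np.diff(br[:30]));print(nm,off,"wrap",X[i[0]],X[i[-1]],"flat edge",X[j])
```

```text
blue -9 wrap -19.0 38.5 flat edge -25.5
blue 9 wrap -19.0 38.5 flat edge -35.0
orange -9 wrap -18.5 38.5 flat edge -26.0
orange 9 wrap -19.0 38.5 flat edge -26.0
```

The orange cell's ends match the seated blue cell's to within 0.5 mm, so it is fully home.

```bash
python3 -c "
from plant import bot
print(bot.close_job())"
```

```text
the job is handed in; nothing more can be done
None
```

The orange cell is in the empty charger bay, button end under its catch, level with the charging blue cell to within 0.5 mm; the gripper is clear, and the job was handed in at about 34 s with contact forces under about 20 N.

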